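# Seat and clamp a handle blank in the drilling jig

## Robot

A 6-joint arm with a two-finger parallel gripper is mounted at the origin on the work surface. World frame = base frame: x ahead of the robot, y to its left, z up, the work surface at z = 0. Lengths are in mm, angles in rad, forces in N, time in s.
With the tool pointing down it reaches from about 300 to 825 mm from the base axis. Payload 5.4 kg.
Tool frame: the origin (TCP) lies midway between the tips of the shut fingers; the grasp point (between the pads) lies 19 mm behind it; z points along the fingers, x is the direction in which the jaws open and shut, and the axes are right-handed (so a half turn about z gives the same grasp; the last joint's range is limited). The gripper opens to 92 mm and grips with 3 to 60 N. Pads are 20 mm wide; open, the fingers measure 128 mm over their backs; the gripper's body (75 mm by 189 mm) begins 69 mm behind the grasp point.
Start: joints at [-1.53, 0.158, 1.597, -0, 1.386, -0.21], TCP at [142.68, -557, 214.601] pointing down, gripper open.
Joint ranges: [-2.91, 2.91], [-0.94, 2.29], [0.18, 2.7], [-1.29, 4.43], [0.17, 2.64], [-3, 3]. Speed limits (rad/s): [2.57, 2.57, 3.14, 3.14, 3.14, 3.14].

## Interface

Orientations are given as a unit quaternion [w, x, y, z].
In Python, from cell import ctrl gives the robot as it stands.
- The arm moves only by the tool apply_moves, never from a script. Its argument "moves" is one flat list of numbers, 7 for each row, row after row: the shift along the tool's x, y, z scaled (see below), then the turn, a rotation vector about the tool's x, y, z scaled (see below), then the closure, from -1 (fully open) to 1 (shut). A call has 1 to 12 rows; each row shifts and turns the pose as measured when the row begins, along the tool's axes as they then stand; what a row does not reach is not made up. The controller multiplies each number of a shift by 0.25 m and each number of a turn by 2 pi rad. A row lasts 1/10 s, in which the tool goes at most 50 mm and 8.59 degrees, less where a joint would pass 70% of its speed; a pose out of reach is approached as far as the arm can. A call with a number of a shift or a turn outside -1 to 1 is refused whole. A call with a gripper value outside its range is refused whole. The fingers move at their own pace and stop on an object; the grip force is fixed at half the most. Time passes only in rows, so rows that do not move let the fingers close. It gives the time, the measured TCP pose, the force and the opening at its end, in the units of the state.
- ctrl.get_obs(): the state, without advancing time (a new reading comes with each control period).
- ctrl.get_image(name): name is "scene" or "side" or "wrist"; returns (picture, depth): 384x512x3 uint8, blue, green, red; 384x512 float32, mm along the optical axis (not along the pixel's ray), 0 where there is no reading.
- ctrl.camera_info(name): a dict with "K" (3x3 intrinsics, pixels), "position" and "rotation" of the camera in the world. Camera axes: x right, y up, looking along -z (the intrinsics and any distortion apply to the point x, -y, -z); pixel columns grow to the right and rows downward; lengths in mm; the calibration is good to about 2 mm. A picture is of the moment at which its call begins: read the wrist's pose just before it. camera_info takes no time and is no camera call; for the wrist camera it gives the pose at the moment of the call.
- ctrl.job_done(): hands the job in, once; it reports no verdict.
The state is a dict: "clock": time; "qpos": joint angles; "joint_vel": joint speeds; "effort": joint torques, N m; "eef_pos": TCP position; "orientation": TCP orientation; "force": force on the tool from outside, world axes, zero at the start; "wrist_torque": the same for the moment, N m; "grip_width": finger opening in mm.
Only numpy, scipy, OpenCV 4.12 (cv2) and the standard library are available. Lean on these libraries where they do the work, as an engineer would, in place of code of your own. Each camera call takes 0.05 s, during which the arm holds its last target. There are 200 camera calls.

## Task

Take the round beech handle blank and stand it on the jig's plywood board between the clamp and the V-jaw. Keeping it upright, push it firmly home into the V until it bears on both faces at once (soft wood: do not press so hard that it dents), then let go of it and close the red push clamp so that it holds the blank upright and centred against both faces. Leave the other things on the table alone.

Things in the scene. Friction and masses are not known exactly. Their poses are not given: they have to be found in the camera images.
- blank: Round beech handle blank, a plain cylinder 40 mm in diameter and 100 mm tall, about 90 g, standing upright on the table. Origin: centre of its underside; z up along its axis. It is soft wood: pushing it with 8 to 11 N seats it firmly in the V (both faces then carry 5 to 10 N); more than 12 N on one face dents it. Held near its top and pushed on too far, it swivels in the fingers and leans.
- jig: Drilling jig screwed to the table: plywood board 340 x 150 mm, 15 mm thick, carrying a push clamp and an aluminium V-jaw. Origin: centre of the board's underside; x runs along the board's centre line from clamp to V, z up. The V opens towards -x: two upright plates 50 mm tall at 45 degrees either side of the x axis, mouth 70 mm wide, centred on y = 0.
- seat (a point): Point on the board's top, 85 mm from the jig's origin along its x: middle of the underside of a seated blank if the V-jaw is at its middle setting. The V-jaw is locked up to 9 mm either way along x from there, not measured. Its faces are smooth (friction about 0.18). A blank held off centre meets only one face and loads it alone: yield sideways by feel until both faces carry alike.
- clamp_tip: Sprung smooth nylon tip of the clamp: white disc 24 mm in diameter. Origin: centre of its flat front face, on the jig's centre line, 25 mm above the board (40 mm above the table); x points to the V. With the handle at 0 it stands 36 mm from the jig's origin along x, so 20 to 38 mm short of a seated blank's side.
- handle (a joint): Clamp handle, rad: 0 = open, leaning 1.0 rad back from upright (away from the V); 1.1 = closed, 0.1 rad past upright, its stop. Closing it drives the tip 42 mm along +x against a spring: 4 to 9 N on a seated blank. Pushing it at its end takes 5 to 10 N; it is stiff and stays where it is left.
- handle_hinge (a point): Pivot of the clamp handle, on the jig at x = -30 mm, y = 0, z = 60 mm above the table; the handle turns about the jig's y axis.
- handle_end (a point): Centre of the round top end of the red grip, 110 mm from the pivot; the grip is 22 mm in diameter with a ball end (11 mm radius) and 65 mm long. The handle swings in the jig's x-z plane.
- spool: Bystander: wooden spool with blue thread, 48 mm in diameter, 64 mm tall. Origin: centre of its underside.
- jar: Bystander: yellow jar with green cap, 58 mm in diameter, 75 mm tall. Origin: centre of its underside.
- mug: Bystander: blue mug, 76 mm in diameter, 85 mm tall, with a handle. Origin: centre of its underside.
Mind the look-alikes: they are no part of the job. What is shaped like the blank but purple is not meant.

How it is judged (in metres and radians):
On the way:
1. the blank is pressed home upright (within 4 degrees): both faces of the V (vjaw_c0 and vjaw_c1) bear on it with at least 3.5 N each for 0.3 s while the clamp is still open (contact force between blank and vjaw_c0 above 3.5 N and contact force between blank and vjaw_c1 above 3.5 N and angle between blank's own z axis and vertical below 0.07 rad and value of joint handle below 0.4 rad), for 0.3 s.
At the end, for the whole second after the job is handed in: The clamp handle is closed (over 1.0 rad); the blank stands at rest on the jig's board, upright within 3 degrees, centred within 2 mm of the jig's centre line, held by the clamp tip (over 2 N) and bearing on both faces of the V (over 0.5 N each) (value of joint handle above 1 rad and contact force between blank and vjaw_c0 above 0.5 N and contact force between blank and vjaw_c1 above 0.5 N and contact force between blank and clamp_tip above 2 N and y of blank in the frame of jig between -0.002 and 0.002 m and angle between blank's own z axis and vertical below 0.05 rad and z of blank in the frame of jig below 0.018 m and linear speed of blank below 0.01 m/s); the robot touches nothing.
It fails at once if the blank is dented: pressed against a face of the V with more than 12 N (contact force between blank and vjaw_c0 above 12 N or contact force between blank and vjaw_c1 above 12 N).
It fails at once if the blank is forced askew: leaning over 5 degrees while it is pressed against the V (angle between blank's own z axis and vertical above 0.087 rad and (contact force between blank and vjaw_c0 above 2 N or contact force between blank and vjaw_c1 above 2 N)).
It fails at once if the spool is pushed more than 20 mm from its place or knocked over (distance of spool from where it was at the start of the episode above 0.02 m or angle between spool's own z axis and vertical above 0.5 rad).
It fails at once if the jar is pushed more than 20 mm from its place or knocked over (distance of jar from where it was at the start of the episode above 0.02 m or angle between jar's own z axis and vertical above 0.5 rad).
It fails at once if the mug is pushed more than 20 mm from its place or knocked over (distance of mug from where it was at the start of the episode above 0.02 m or angle between mug's own z axis and vertical above 0.5 rad).
It also fails if it takes over 59 s, if anything falls off the work surface, if the arm or the gripper's body presses on something with over 40 N, if the wrist force passes 120 N, or if a joint passes its speed limit or range.

## Working session

There is one attempt and no reset: what is moved stays moved. The work goes in short steps, Python scripts to look and compute and a tool call to move; the robot and the scene stay as the last step left them, time stands still between calls to the robot, and variables do not carry over. Pictures are saved under pics/ and viewed, about 8 in all and at most 12, crops included, and the job is handed in when it is done.

Besides the shell and the picture viewer there is one more tool, called after "Request:" as name(argument=value, ...) on one line, values as JSON. apply_moves: Moves the arm, as the interface text tells. Shifts and turns lie within -1 to 1; 1 stands for 0.25 m of shift or 2 pi rad of turn. Its arguments: {"type":"object","properties":{"moves":{"type":"array","items":{"type":"number","minimum":-1,"maximum":1}}},"required":["moves"]}

```bash
ls; mkdir -p pics
python3 - <<'E'
from cell import ctrl
import cv2, numpy as np
print(ctrl.get_obs())
a,d=ctrl.get_image("scene"); b,e=ctrl.get_image("side")
np.savez("im0.npz",a=a,d=d,b=b,e=e)
cv2.imwrite("pics/0.png",np.vstack([a,b])[:, :]if 0 else cv2.resize(np.hstack([a,b]),(800,300)))
cv2.imwrite("pics/1.png",cv2.resize(a,(800,600)))
for n in("scene","side","wrist"):print(n,ctrl.camera_info(n))
E
```

```text
pics
{'clock': 0.0, 'qpos': array([-1.53010528e+00,  1.59017874e-01,  1.59820983e+00,  3.99235037e-06,
        1.38619298e+00, -2.10124891e-01]), 'joint_vel': array([-0.00016835,  0.00022287,  0.00097279, -0.00095807,  0.001356  ,
       -0.00147508]), 'effort': array([-3.93978371e-04, -3.85563076e+01, -3.22108376e+01,  7.01016770e-02,
        3.78212635e-02, -1.10790322e-04]), 'eef_pos': array([ 142.65314538, -556.38880423,  213.64765265]), 'orientation': array([-6.99942833e-04,  7.89997689e-01, -6.13109139e-01, -5.87802695e-04]), 'force': array([ 0.01441594,  0.58442467, -0.26064704]), 'wrist_torque': array([0.02424501, 0.0159782 , 0.01989394]), 'grip_width': 92.0698471224719}
scene {'K': array([[393.16727159,   0.        , 255.12134442],
       [  0.        , 393.16727159, 188.01779211],
       [  0.        ,   0.        ,   1.        ]]), 'position': array([1017.63559799, -336.93019299,  782.3785212 ]), 'rotation': array([0.83608101, 0.30807067, 0.16694815, 0.42212477])}
side {'K': array([[489.22733789,   0.        , 253.28003958],
       [  0.        , 489.22733789, 181.61291013],
       [  0.        ,   0.        ,   1.        ]]), 'position': array([ -66.40678678,  689.84551198, 1048.86158717]), 'rotation': array([-0.32848347, -0.12467526,  0.35292793,  0.86717736])}
wrist {'K': array([[304.36697303,   0.        , 254.87232725],
       [  0.        , 304.36697303, 194.71237083],
       [  0.        ,   0.        ,   1.        ]]), 'position': array([ 206.80555814, -539.50633481,  382.98717546]), 'rotation': array([ 0.78415358, -0.09470311,  0.07488586, -0.60870896])}
```

View pics/1.png

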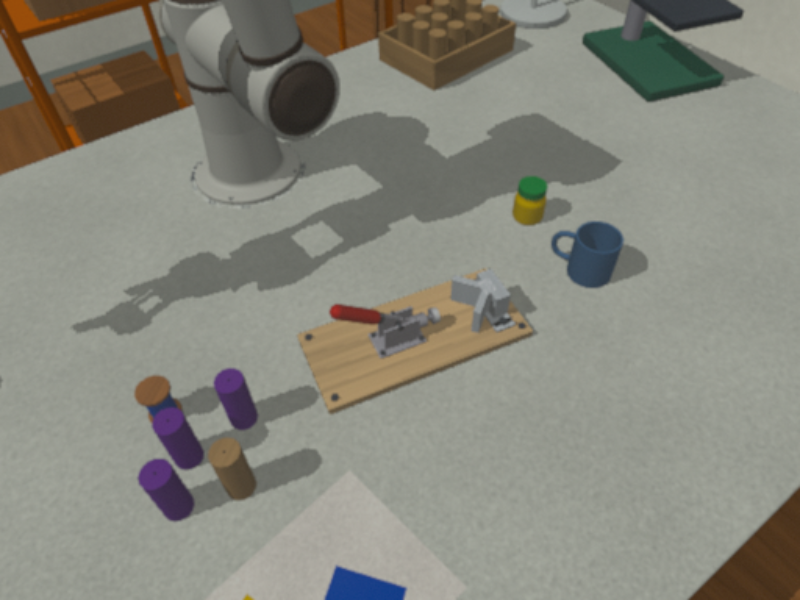

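View pics/0.png

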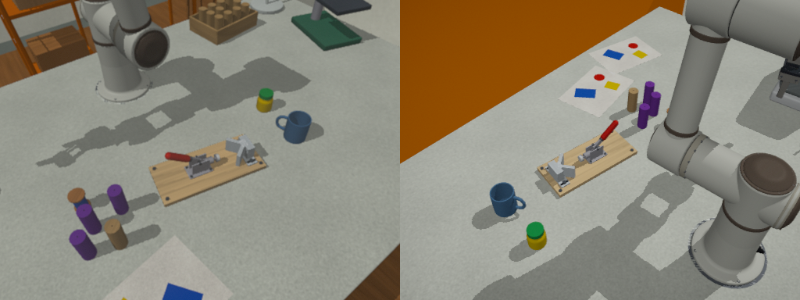

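The scene picture shows these candidates (800x600 pixels): a brown cylinder at (232,468), purple look-alikes at (166,490), (178,438) and (238,400), the spool at (155,395), and a box of brown pegs in the background at (450,35). By the description, the blank is the brown one at (232,468). The jig is at (415,340) with its clamp on the left and V on the right. The jar is at (530,200) and the mug at (594,255).

```bash
cat > h.py <<'E'
import numpy as np, cv2
from cell import ctrl
from scipy.spatial.transform import Rotation as R
def q(w): return R.from_quat([w[1],w[2],w[3],w[0]])
def cloud(d,info):
    K=info["K"]; v,u=np.mgrid[:d.shape[0],:d.shape[1]]
    p=np.stack([(u-K[0,2])/K[0,0]*d,-(v-K[1,2])/K[1,1]*d,-d],-1)
    w=p.reshape(-1,3)@q(info["rotation"]).as_matrix().T+info["position"]
    w[d.ravel()==0]=np.nan
    return w.reshape(d.shape+(3,))
def proj(P,info):
    c=(np.atleast_2d(P)-info["position"])@q(info["rotation"]).as_matrix()
    K=info["K"]; return np.stack([K[0,0]*c[:,0]/-c[:,2]+K[0,2],K[1,1]*c[:,1]/c[:,2]+K[1,2]],-1)
E
python3 - <<'E'
from h import *
z=np.load("im0.npz")
for n,im,d in(("scene","a","d"),("side","b","e")):
    im=z[im];W=cloud(z[d],ctrl.camera_info(n));hsv=cv2.cvtColor(im,cv2.COLOR_BGR2HSV)
    inb=(W[...,0]>100)&(W[...,0]<900)&(W[...,1]>-650)&(W[...,1]<450)
    print(n,"table z",np.nanmedian(W[...,2][inb]))
    m=(inb&(W[...,2]>22)&(W[...,2]<200)).astype(np.uint8)
    k,l,s,c=cv2.connectedComponentsWithStats(m)
    for i in range(1,k):
        if s[i,4]>40:
            P=W[l==i];t=np.percentile(P[:,2],97);T=P[P[:,2]>t-6]
            print(i,c[i].round(),s[i,4],"hsv",np.median(hsv[l==i],0),"ztop",t.round(1),"topmid",((T.max(0)+T.min(0))/2).round(1),"sz",np.ptp(T,0).round())
    b=inb&(W[...,2]>8)&(W[...,2]<21)&(hsv[...,1]>60)&(hsv[...,0]<30)
    k,l,s,c=cv2.connectedComponentsWithStats(b.astype(np.uint8));i=1+s[1:,4].argmax()
    P=W[l==i];r=cv2.minAreaRect(P[:,:2].astype(np.float32));print("board",r,np.median(P[:,2]))
    red=inb&(hsv[...,1]>150)&((hsv[...,0]<6)|(hsv[...,0]>174))&(W[...,2]>60)
    P=W[red];print("red",len(P),P.min(0).round(),P.max(0).round(),P.mean(0).round())
a=z["a"];c=cv2.resize(a[190:345,70:360],None,fx=2.7,fy=2.7,interpolation=2);cv2.imwrite("pics/2.png",c)
E
```

```text
scene table z -0.0008722639566940416
1 [340. 126.] 466 hsv [ 31. 170. 112.] ztop 76.4 topmid [447.1 356.8  74.3] sz [51. 52.  7.]
2 [379. 159.] 1108 hsv [105.   99.   88.5] ztop 85.0 topmid [616.5 341.2  83.1] sz [76. 77.  8.]
3 [309. 190.] 858 hsv [ 90.   9. 119.] ztop 66.6 topmid [568.  128.6  64.2] sz [85. 79.  7.]
4 [248. 206.] 921 hsv [12.  7. 97.] ztop 133.6 topmid [527.  -96.1 132.7] sz [19. 25. 10.]
12 [150. 253.] 631 hsv [136. 110.  86.] ztop 101.4 topmid [ 518.2 -266.8   99.4] sz [41. 39.  8.]
13 [107. 268.] 1157 hsv [136. 127. 106.] ztop 100.9 topmid [ 527.3 -355.3   98.8] sz [40. 39.  8.]
14 [148. 298.] 708 hsv [17.  98.  98.5] ztop 101.2 topmid [ 608.4 -316.4   99.1] sz [40. 39.  8.]
15 [105. 311.] 790 hsv [136. 109.  85.] ztop 101.4 topmid [ 584.6 -394.7   99.2] sz [39. 39.  8.]
board ((549.3292846679688, 16.505996704101562), (340.46923828125, 152.97576904296875), 78.07098388671875) 14.563773931071125
red 216 [ 519. -109.   90.] [545. -42. 138.] [535. -78. 117.]
side table z 1.8013522948637046
1 [318. 132.] 939 hsv [138. 173.  88.] ztop 103.1 topmid [ 547.5 -329.8  101.6] sz [108. 171.   9.]
2 [298. 125.] 318 hsv [ 18. 114. 100.] ztop 103.1 topmid [ 604.2 -316.8  101.5] sz [41. 40.  8.]
4 [253. 185.] 728 hsv [110.  12. 116.] ztop 133.8 topmid [521.4 -94.1 133.2] sz [18. 29. 10.]
9 [205. 217.] 750 hsv [ 98.   11.  128.5] ztop 68.4 topmid [566.3 127.8  66.7] sz [85. 77.  9.]
17 [134. 253.] 1119 hsv [104. 137.  84.] ztop 86.3 topmid [613.3 340.5  85.1] sz [78. 76. 10.]
21 [174. 300.] 686 hsv [ 70. 220. 130.] ztop 77.8 topmid [445.7 357.9  75.8] sz [50. 52.  8.]
board ((546.976318359375, 15.236297607421875), (342.43463134765625, 152.9794158935547), 78.04222106933594) 15.408758633085654
red 198 [ 513. -109.   84.] [541. -36. 138.] [525. -70. 114.]
```

View pics/2.png

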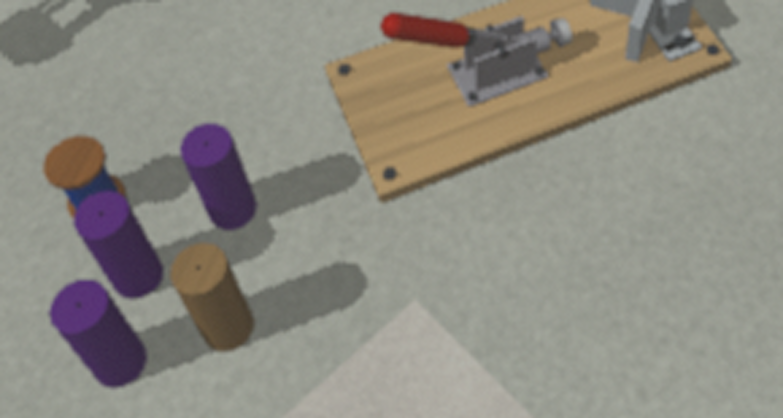

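The crop confirms the brown blank at (212,297) standing in front of three purple pieces and the spool. I'll turn the tool so its y axis lies along the jig's −x; that works for picking, placing and pushing.

Request:
apply_moves(moves=[0, 0, 0, 0, 0, -0.022, -1, 0, 0, 0, 0, 0, -0.022, -1, 0, 0, 0, 0, 0, -0.022, -1, 0, 0, 0, 0, 0, -0.022, -1, 0, 0, 0, 0, 0, -0.022, -1, 0, 0, 0, 0, 0, -0.022, -1, 0, 0, 0, 0, 0, -0.022, -1, 0, 0, 0, 0, 0, -0.022, -1])

```text
clock: 0.9
eef_pos: [142.6, -553.3, 208.9]
orientation: [-0.005, 0.996, -0.085, -0.001]
force: [-0.5, 0.6, 0.1]
grip_width: 91.8
```

```bash
cat >> h.py <<'E'
JA=np.radians(78.05)
JX=np.array([np.cos(JA),np.sin(JA),0]);JY=np.array([-JX[1],JX[0],0])
def to(target,o=None):
    "remaining tool-frame shift to a world target, mm and in units; and yaw error"
    o=o or ctrl.get_obs();M=q(o["orientation"]).as_matrix()
    s=M.T@(np.array(target)-o["eef_pos"])
    want=np.stack([-JY,-JX,[0,0,-1]],-1)
    rv=R.from_matrix(M.T@want).as_rotvec()
    print("t",o["clock"],"pos",o["eef_pos"].round(2),"shift mm",s.round(1),"units",(s/250).round(3),"turn units",(rv/2/np.pi).round(4),"F",o["force"].round(2),"w",round(o["grip_width"],1))
E
python3 -c "
from h import *
to([606.3,-316.6,170])"
```

```text
t 0.9 pos [ 142.56 -553.33  208.85] shift mm [ 417.  -311.5   41.3] units [ 1.668 -1.246  0.165] turn units [-0.0017  0.0004  0.0061] F [-0.49  0.63  0.09] w 91.8
```

Request:
apply_moves(moves=[0.152, -0.113, 0, -0.0017, 0, 0.006, -1, 0.152, -0.113, 0, 0, 0, 0, -1, 0.152, -0.113, 0, 0, 0, 0, -1, 0.152, -0.113, 0, 0, 0, 0, -1, 0.152, -0.113, 0, 0, 0, 0, -1, 0.152, -0.113, 0, 0, 0, 0, -1, 0.152, -0.113, 0, 0, 0, 0, -1, 0.152, -0.113, 0, 0, 0, 0, -1, 0.152, -0.113, 0, 0, 0, 0, -1, 0.1, -0.07, 0, 0, 0, 0, -1, 0.0, 0, 0, 0, 0, 0, -1])

```text
clock: 2.0
eef_pos: [569.6, -350.9, 201.4]
orientation: [-0.003, 0.995, -0.104, -0.004]
force: [-0.5, 0.6, -1.3]
grip_width: 91.8
```

```bash
python3 -c "
from h import *
to([606.3,-316.6,170])
i=ctrl.camera_info('wrist')
a,d=ctrl.get_image('wrist');W=cloud(d,i);np.savez('w1.npz',a=a,d=d,W=W)
m=(W[...,2]>93)&(W[...,2]<112)
hsv=cv2.cvtColor(a,cv2.COLOR_BGR2HSV)
k,l,s,c=cv2.connectedComponentsWithStats(m.astype(np.uint8))
for j in range(1,k):
  if s[j,4]>60:
    P=W[l==j];print(c[j].round(),s[j,4],np.median(hsv[l==j],0),((P.max(0)+P.min(0))/2).round(1),np.ptp(P,0).round())
cv2.imwrite('pics/3.png',a)"
```

```text
t 2.0 pos [ 569.58 -350.89  201.35] shift mm [ 29.1 -41.   31.3] units [ 0.116 -0.164  0.125] turn units [-0.0008  0.0014 -0.0001] F [-0.47  0.58 -1.31] w 91.8
[176. 116.] 1692 [138. 162. 145.] [ 515.4 -266.5   97.3] [39. 40.  9.]
[289. 150.] 1560 [ 17. 110. 177.] [ 606.3 -315.8   97.2] [39. 39.  8.]
[211. 208.] 1389 [138. 162. 145.] [ 524.8 -354.6   97.2] [39. 39.  8.]
[280. 235.] 1315 [138. 160. 147.] [ 582.6 -394.3   97.2] [39. 40.  8.]
```

View pics/3.png

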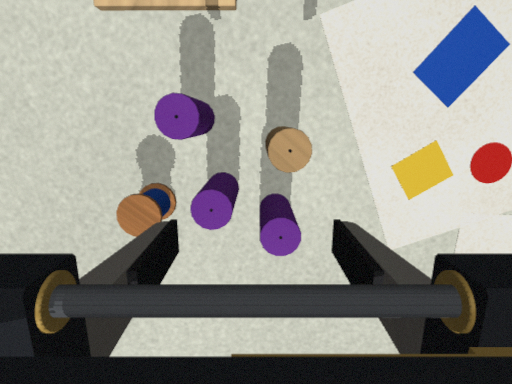

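The wrist view shows the beech blank at (289,150), the purple ones at (177,116), (212,208) and (280,235), and the spool at (140,212).

Request:
apply_moves(moves=[0.06, -0.085, 0, 0, 0.0007, 0, -1, 0.056, -0.082, 0, 0, 0.0007, 0, -1, 0, 0, 0.06, 0, 0, 0, -1, 0, 0, 0.06, 0, 0, 0, -1, 0, 0, 0, 0, 0, 0, -1])

```text
clock: 2.55
eef_pos: [599.5, -320.5, 167.1]
orientation: [-0.002, 0.994, -0.108, -0.003]
force: [-0.5, -0.1, -1.0]
grip_width: 92.3
```

```bash
python3 -c "
from h import *
to([606.3,-315.9,60])"
```

```text
t 2.55 pos [ 599.53 -320.46  167.06] shift mm [  6.3  -5.5 107. ] units [ 0.025 -0.022  0.428] turn units [-0.0006  0.0011 -0.0012] F [-0.54 -0.07 -1.01] w 92.3
```

Request:
apply_moves(moves=[0.026, -0.023, 0.02, 0, 0.001, -0.001, -1, 0, 0, 0.08, 0, 0, 0, -1, 0, 0, 0.08, 0, 0, 0, -1, 0, 0, 0.08, 0, 0, 0, -1, 0, 0, 0.07, 0, 0, 0, -1, 0, 0, 0, 0, 0, 0, -1])

```text
clock: 3.15
eef_pos: [605.4, -319.7, 81.1]
orientation: [-0.002, 0.994, -0.107, 0.001]
force: [0.4, -0.2, 0.3]
grip_width: 92.0
```

```bash
python3 -c "
from h import *
to([606.3,-315.9,60])"
```

```text
t 3.15 pos [ 605.36 -319.69   81.09] shift mm [ 0.1 -3.8 21.1] units [ 0.    -0.015  0.084] turn units [-0.0005 -0.0002 -0.001 ] F [ 0.37 -0.16  0.25] w 92.0
```

Request:
apply_moves(moves=[0, -0.016, 0.05, -0.0005, 0, -0.001, -1, 0, 0, 0.035, 0, 0, 0, -1, 0, 0, 0, 0, 0, 0, -1])

```text
clock: 3.45
eef_pos: [607.0, -316.7, 60.2]
orientation: [0.001, 0.995, -0.104, 0.002]
force: [-0.4, 0.3, -0.1]
grip_width: 91.9
```

```bash
python3 -c "
from h import *
to([606.3,-315.9,60])"
```

```text
t 3.45 pos [ 607.03 -316.66   60.15] shift mm [-0.9 -0.6  0.1] units [-0.003 -0.002  0.001] turn units [ 0.0002 -0.0006 -0.    ] F [-0.44  0.32 -0.07] w 91.9
```

Request:
apply_moves(moves=[0, 0, 0, 0, 0, 0, 1, 0, 0, 0, 0, 0, 0, 1, 0, 0, 0, 0, 0, 0, 1, 0, 0, 0, 0, 0, 0, 1, 0, 0, 0, 0, 0, 0, 1, 0, 0, 0, 0, 0, 0, 1, 0, 0, 0, 0, 0, 0, 1, 0, 0, 0, 0, 0, 0, 1])

```text
clock: 4.25
eef_pos: [608.6, -317.9, 63.4]
orientation: [0.002, 0.995, -0.104, 0.004]
force: [0.5, -0.1, 0.2]
grip_width: 39.6
```

```bash
python3 -c "
from h import *
to([606.3,-315.9,60])"
```

```text
t 4.25 pos [ 608.64 -317.89   63.37] shift mm [-2.7 -1.5  3.3] units [-0.011 -0.006  0.013] turn units [ 0.0006 -0.0013 -0.    ] F [ 0.51 -0.05  0.24] w 39.6
```

Request:
apply_moves(moves=[0, 0, -0.1, 0, -0.001, 0, 1, 0, 0, -0.18, 0, 0, 0, 1, 0, 0, -0.18, 0, 0, 0, 1, 0, 0, -0.18, 0, 0, 0, 1, -0.06, -0.16, 0, 0, 0, 0, 1, -0.07, -0.16, 0, 0, 0, 0, 1, -0.07, -0.16, 0, 0, 0, 0, 1, -0.07, -0.16, 0, 0, 0, 0, 1, -0.07, -0.16, 0, 0, 0, 0, 1, -0.07, -0.16, 0, 0, 0, 0, 1, -0.07, -0.16, 0, 0, 0, 0, 1, 0, 0, 0, 0, 0, 0, 1])

```text
clock: 5.45
eef_pos: [545.4, -8.3, 226.3]
orientation: [-0.0, 0.994, -0.106, -0.0]
force: [0.2, -1.5, -0.3]
grip_width: 39.7
```

```bash
python3 -c "
from h import *
to([548,16,225])"
```

```text
t 5.45 pos [545.38  -8.29 226.28] shift mm [ -2.6 -24.3   1.3] units [-0.01  -0.097  0.005] turn units [-0.      0.0001 -0.0007] F [ 0.16 -1.52 -0.3 ] w 39.7
```

Run:
```python
from h import *
i=ctrl.camera_info('wrist')
a,d=ctrl.get_image('wrist');W=cloud(d,i);np.savez('w2.npz',a=a,d=d,W=W)
cv2.imwrite('pics/4.png',cv2.resize(a,(800,600),interpolation=2))
hsv=cv2.cvtColor(a,cv2.COLOR_BGR2HSV)
b=(W[...,2]>8)&(W[...,2]<21)&(hsv[...,1]>60)&(hsv[...,0]<30)
P=W[b];r=cv2.minAreaRect(P[:,:2].astype(np.float32));print(r,np.median(P[:,2]), np.nanmedian(W[...,2]))
O=np.array([548,16,0.])
J=(W-O)@np.stack([JX,JY,[0,0,1]],-1)
m=(J[...,0]>40)&(J[...,0]<170)&(abs(J[...,1])<70)&(J[...,2]>50)&(J[...,2]<85)
Q=J[m];print(len(Q),Q.min(0),Q.max(0))
# top-down map of the jaw tops 1px=0.25mm
s=4;g=np.zeros((480,600,3),np.uint8)
sel=(J[...,0]>20)&(J[...,0]<170)&(abs(J[...,1])<60)&(J[...,2]>22)&(J[...,2]<100)
for p in J[sel]:cv2.circle(g,(int((p[0]-20)*s),int((60-p[1])*s)),2,(int(p[2]*2.5),255 if p[2]>58 else 80,0 if p[2]>45 else 255),-1)
cv2.imwrite('pics/5.png',g)
```

```text
((547.4031982421875, 17.314117431640625), (338.88250732421875, 149.40951538085938), 77.93180847167969) 14.084224882356068 0.1973867743063238
3435 [ 81.96461027 -41.89457263  50.030165  ] [149.28174107  44.08140361  66.79698766]
```

View pics/4.png

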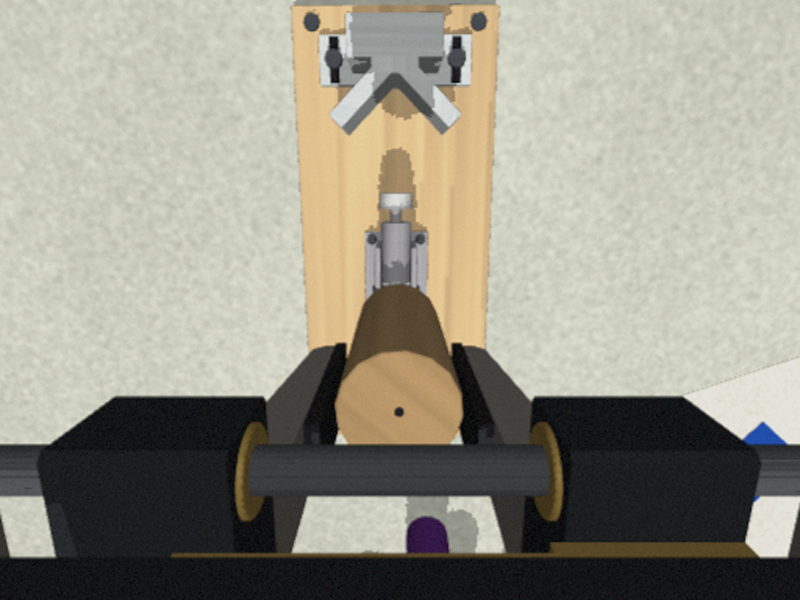

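View pics/5.png

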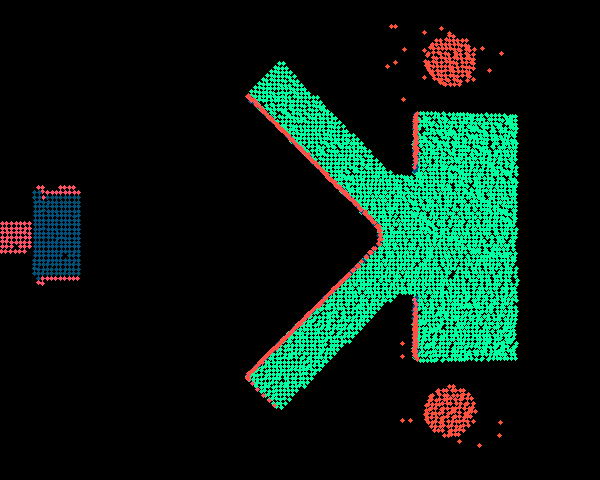

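The V is at (397,95), the clamp tip at (397,200) and the held blank's top at (400,411). In the map the V's centre line is at y=+0.9, its mouth at x=82, so the seat is at x≈88.8 in my frame with O=(548,16). Next I'll check the held blank against the TCP in the same image.

Run:
```python
from h import *
z=np.load('w2.npz');W=z['W'];O=np.array([548,16,0.])
B=np.stack([JX,JY,[0,0,1]],-1);J=(W-O)@B
hsv=cv2.cvtColor(z['a'],cv2.COLOR_BGR2HSV)
t=(np.array([545.4,-8.3,226.3])-O)@B
m=(abs(J[...,0]-t[0])<45)&(abs(J[...,1]-t[1])<30)&(J[...,2]>190)&(hsv[...,1]>60)&(hsv[...,0]<30)
P=J[m];zt=np.percentile(P[:,2],95);T=P[P[:,2]>zt-4]
print("tcp",t,"top z",zt,"x",T[:,0].min(),T[:,0].max(),"y",T[:,1].min(),T[:,1].max())
S=P[P[:,2]<zt-10]
for lo in range(int(S[:,2].min()),int(zt-10),10):
    s=S[(S[:,2]>=lo)&(S[:,2]<lo+10)]
    if len(s)>20: print(lo,s.min(0).round(1),s.max(0).round(1))
print("hole",J[263,255])
```

```text
tcp [-24.31173741  -2.48785528 226.3       ] top z 340.11098273889843 x -8.575874626572912 3.2095950465868497 y -32.471075070010286 27.48986607252301
190 [-19.4 -20.2 190.1] [ -3.   18.4 200. ]
200 [-16.5 -19.8 200. ] [ -3.   16.7 209.9]
210 [-17.2 -20.2 210.1] [ -2.9  16.6 220. ]
220 [-19.7 -32.1 220.1] [ -2.9  27.2 230. ]
230 [-19.9 -24.4 230. ] [ -3.1  21.8 239.9]
240 [-19.7 -21.4 240.1] [ -3.   19.6 250. ]
250 [-34.1 -21.8 250. ] [ -3.1  21.5 260. ]
260 [-34.8 -24.3 260. ] [ -3.4  18.5 268.8]
270 [-25.8 -23.9 270.3] [-13.5  21.1 279.2]
310 [-31.5 -25.5 310.7] [  5.5  22.4 320. ]
320 [-23.3 -25.9 320.2] [  7.3  22.5 330. ]
hole [-23.11290317  -1.64006659 262.78089973]
```

The blank hangs upright and sits (+1.2, +0.8) mm from the TCP in the jig frame, with its underside 63.5 mm below the TCP. I'll hover 4 mm short of the seat.

Request:
apply_moves(moves=[0, -0.11, 0, 0, 0, -0.0007, 1, -0.005, -0.11, 0, 0, 0, 0, 1, -0.005, -0.11, 0, 0, 0, 0, 1, 0, -0.11, 0, 0, 0, 0, 1, 0, 0, 0.08, 0, 0, 0, 1, 0, 0, 0.08, 0, 0, 0, 1, 0, 0, 0.08, 0, 0, 0, 1, 0, 0, 0, 0, 0, 0, 1])

```text
clock: 6.3
eef_pos: [571.7, 92.2, 163.9]
orientation: [0.003, 0.994, -0.109, 0.002]
force: [-1.1, -0.6, -1.7]
grip_width: 39.2
```

```bash
cat >> h.py <<'E'
O=np.array([548,16,0.]);B=np.stack([JX,JY,[0,0,1]],-1)
def toj(t):
    o=ctrl.get_obs(); print("jig",((o["eef_pos"]-O)@B).round(1),"Fjig",(o["force"]@B).round(2)); to(O+B@np.array(t),o)
E
python3 -c "
from h import *
toj([83.6,0.1,79])"
```

```text
jig [ 79.5  -7.4 163.9] Fjig [-0.83  0.94 -1.67]
t 6.3 pos [571.75  92.24 163.86] shift mm [-7.9 -4.4 84.8] units [-0.032 -0.018  0.339] turn units [ 0.0008 -0.0006 -0.0016] F [-1.09 -0.62 -1.67] w 39.2
```

Request:
apply_moves(moves=[-0.032, -0.018, 0, 0.0004, 0, -0.0015, 1, 0, 0, 0.06, 0, 0, 0, 1, 0, 0, 0.06, 0, 0, 0, 1, 0, 0, 0.06, 0, 0, 0, 1, 0, 0, 0.05, 0, 0, 0, 1, 0, 0, 0, 0, 0, 0, 1])

```text
clock: 6.9
eef_pos: [566.9, 96.3, 104.6]
orientation: [0.001, 0.994, -0.105, 0.004]
force: [-0.6, 0.2, -0.9]
grip_width: 39.8
```

```bash
python3 -c "
from h import *
toj([83.6,0.1,79])"
```

```text
jig [ 82.5  -1.8 104.6] Fjig [ 0.11  0.63 -0.93]
t 6.9 pos [566.89  96.33 104.57] shift mm [-2.2 -1.1 25.5] units [-0.009 -0.005  0.102] turn units [ 0.0003 -0.0013 -0.0004] F [-0.6   0.23 -0.93] w 39.8
```

Request:
apply_moves(moves=[-0.009, -0.004, 0.02, 0, -0.0006, 0, 1, 0, 0, 0.02, 0, 0, 0, 1, 0, 0, 0.02, 0, 0, 0, 1, 0, 0, 0.02, 0, 0, 0, 1])

```text
clock: 7.3
eef_pos: [566.4, 97.8, 84.8]
orientation: [0.001, 0.994, -0.105, 0.004]
force: [0.1, -0.5, -0.8]
grip_width: 39.3
```

```bash
python3 -c "
from h import *
toj([83.6,0.1,79])"
```

```text
jig [83.8 -1.1 84.8] Fjig [-0.46 -0.17 -0.79]
t 7.3 pos [566.39  97.79  84.8 ] shift mm [-1.2  0.2  5.8] units [-0.005  0.001  0.023] turn units [ 0.0002 -0.0012 -0.0003] F [ 0.07 -0.48 -0.79] w 39.3
```

Request:
apply_moves(moves=[-0.005, 0, 0.012, 0, -0.0012, 0, 1, 0, 0, 0.01, 0, 0, 0, 1, 0, 0, 0.004, 0, 0, 0, 1])

```text
clock: 7.6
eef_pos: [565.4, 98.2, 78.3]
orientation: [0.001, 0.994, -0.105, -0.0]
force: [-2.8, 1.0, 7.6]
grip_width: 39.5
```

```bash
python3 -c "
from h import *
toj([83.6,0.1,79])"
```

```text
jig [84.   0.  78.3] Fjig [0.37 2.99 7.59]
t 7.6 pos [565.37  98.16  78.27] shift mm [-0.1  0.4 -0.7] units [-0.     0.002 -0.003] turn units [ 0.0002  0.     -0.0003] F [-2.84  0.98  7.59] w 39.5
```

Board contact shows 7.6 N, so I'll open and back away along −x.

Request:
apply_moves(moves=[0, 0, -0.004, 0, 0, 0, -1, 0, 0, 0, 0, 0, 0, -1, 0, 0, 0, 0, 0, 0, -1, 0, 0, 0, 0, 0, 0, -1, 0, 0, 0, 0, 0, 0, -1, 0, 0, 0, 0, 0, 0, -1, 0, 0, 0, 0, 0, 0, -1])

```text
clock: 8.3
eef_pos: [566.4, 98.0, 80.1]
orientation: [0.001, 0.994, -0.105, 0.001]
force: [-0.0, 0.2, 0.4]
grip_width: 91.4
```

Run:
```python
from h import *
toj([43,0.1,79])
i=ctrl.camera_info('wrist')
a,d=ctrl.get_image('wrist');J=(cloud(d,i)-O)@B
hsv=cv2.cvtColor(a,cv2.COLOR_BGR2HSV)
m=(abs(J[...,0]-85)<40)&(abs(J[...,1])<30)&(J[...,2]>70)&(J[...,2]<125)&(hsv[...,1]>60)&(hsv[...,0]<30)
P=J[m];T=P[P[:,2]>110];print("top",T.min(0),T.max(0),np.median(T,0))
for lo in(70,80,90,100):
  s=P[(P[:,2]>lo)&(P[:,2]<lo+8)]
  if len(s): print(lo,s.min(0),s.max(0))
cv2.imwrite('pics/6.png',a)
```

```text
jig [84.  -1.  80.1] Fjig [0.24 0.07 0.38]
t 8.3 pos [566.38  98.01  80.14] shift mm [-1.  41.   1.2] units [-0.004  0.164  0.005] turn units [ 0.0001 -0.0004 -0.0003] F [-0.02  0.25  0.38] w 91.4
top [ 72.64091029 -18.19396942 110.00350265] [105.44783228  20.948432   116.54559736] [ 88.54264201   1.33061593 114.02887256]
70 [ 90.98501268 -17.62804721  70.0537485 ] [105.33198311  18.76546952  77.84720984]
80 [ 91.44665369 -17.41129077  80.0308933 ] [105.19842892  18.79336603  87.96399575]
90 [ 90.99547268 -17.77721696  90.02734308] [105.28211357  18.59076105  97.98410468]
100 [ 91.00243321 -17.7662926  100.05261086] [105.29705148  18.84620751 107.9900984 ]
```

View pics/6.png

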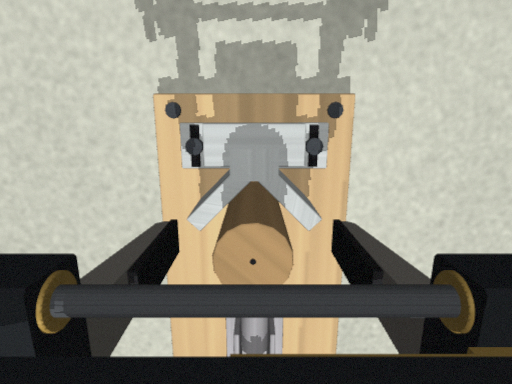

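The blank stands upright on the board (top hole at (253,262)), centred, about 3.5 mm short of the seat. I'll back off with the fingers open, then shut them.

Request:
apply_moves(moves=[-0.004, 0.05, 0, 0, 0, 0, -1, 0, 0.06, 0, 0, 0, 0, -1, 0, 0.06, 0, 0, 0, 0, -1, 0, 0.03, 0, 0, 0, 0, -1, 0, 0, 0, 0, 0, 0, -1])

```text
clock: 8.85
eef_pos: [553.6, 44.0, 80.1]
orientation: [0.001, 0.994, -0.106, 0.001]
force: [0.1, 0.8, -0.7]
grip_width: 92.2
```

```bash
python3 -c "
from h import *
toj([44,0.5,80])"
```

```text
jig [28.6  0.3 80.1] Fjig [ 0.82  0.05 -0.68]
t 8.85 pos [553.59  44.02  80.1 ] shift mm [ -0.2 -15.4   0.1] units [-0.001 -0.062  0.   ] turn units [ 0.0002 -0.0004 -0.0005] F [ 0.12  0.81 -0.68] w 92.2
```

Request:
apply_moves(moves=[0, -0.04, 0, 0.002, 0, 0, 1, 0, -0.025, 0, 0.002, 0, 0, 1, 0, 0, 0, 0, 0, 0, 1, 0, 0, 0, 0, 0, 0, 1, 0, 0, 0, 0, 0, 0, 1, 0, 0, 0, 0, 0, 0, 1, 0, 0, 0, 0, 0, 0, 1, 0, 0, 0, 0, 0, 0, 1, 0, 0, 0, 0, 0, 0, 1])

```text
clock: 9.75
eef_pos: [557.5, 62.5, 80.2]
orientation: [-0.013, 0.994, -0.105, 0.003]
force: [-0.5, -0.8, -0.0]
grip_width: 22.1
```

```bash
python3 -c "
from h import *
toj([47,0.8,56])"
```

```text
jig [47.4  0.3 80.2] Fjig [-0.87  0.36 -0.01]
t 9.75 pos [557.48  62.46  80.21] shift mm [-0.5  1.1 24.2] units [-0.002  0.004  0.097] turn units [-0.0042 -0.0004 -0.0003] F [-0.53 -0.78 -0.01] w 22.1
```

Request:
apply_moves(moves=[0, 0, 0.03, 0, 0, 0, 1, 0, 0, 0.03, 0, 0, 0, 1, 0, 0, 0.025, 0, 0, 0, 1, 0, 0, 0, 0, 0, 0, 1, 0, 0, 0, 0, 0, 0, 1])

```text
clock: 10.25
eef_pos: [557.0, 63.0, 56.2]
orientation: [-0.013, 0.994, -0.105, 0.002]
force: [-0.7, 0.0, 0.7]
grip_width: 0.3
```

```bash
python3 -c "
from h import *
toj([47,0.8,56])"
```

```text
jig [47.8  0.9 56.2] Fjig [-0.13  0.73  0.72]
t 10.25 pos [557.01  62.97  56.19] shift mm [0.1 0.8 0.2] units [0.    0.003 0.001] turn units [-0.0042 -0.0001 -0.0003] F [-0.74  0.02  0.72] w 0.3
```

Request:
apply_moves(moves=[0, -0.008, 0, 0, 0, 0, 1, 0, -0.008, 0, 0, 0, 0, 1, 0, -0.004, 0, 0, 0, 0, 1])

```text
clock: 10.55
eef_pos: [558.4, 68.1, 56.6]
orientation: [-0.013, 0.994, -0.105, 0.002]
force: [0.3, 0.2, 0.8]
grip_width: 0.6
```

Request:
apply_moves(moves=[0, -0.004, 0, 0, 0, 0, 1, 0, -0.004, 0, 0, 0, 0, 1, 0, -0.004, 0, 0, 0, 0, 1])

```text
clock: 10.85
eef_pos: [559.4, 71.4, 57.2]
orientation: [-0.013, 0.994, -0.105, 0.002]
force: [0.4, -0.4, -0.1]
grip_width: 0.3
```

```bash
python3 -c "
from h import *
toj([59,0.8,56])"
```

```text
jig [56.5  0.3 57.2] Fjig [-0.28 -0.42 -0.15]
t 10.85 pos [559.41  71.38  57.19] shift mm [-0.5 -2.4  1.3] units [-0.002 -0.01   0.005] turn units [-0.0042 -0.0004 -0.0003] F [ 0.35 -0.36 -0.15] w 0.3
```

Request:
apply_moves(moves=[-0.001, -0.002, 0.004, 0, 0, 0, 1, 0, -0.002, 0, 0, 0, 0, 1])

```text
clock: 11.05
eef_pos: [559.6, 72.4, 56.3]
orientation: [-0.013, 0.994, -0.105, 0.003]
force: [0.6, -1.2, 0.2]
grip_width: 0.3
```

Request:
apply_moves(moves=[0, -0.002, 0, 0, 0, 0, 1])

```text
clock: 11.15
eef_pos: [559.7, 72.7, 56.3]
orientation: [-0.013, 0.994, -0.105, 0.003]
force: [0.1, -0.9, 0.9]
grip_width: 0.6
```

Request:
apply_moves(moves=[0, -0.002, 0, 0, 0, 0, 1])

```text
clock: 11.25
eef_pos: [559.8, 72.9, 56.3]
orientation: [-0.012, 0.994, -0.105, 0.003]
force: [-1.5, -2.8, 0.2]
grip_width: -0.2
```

Request:
apply_moves(moves=[0, -0.002, 0, 0, 0, 0, 1])

```text
clock: 11.35
eef_pos: [559.8, 72.9, 56.3]
orientation: [-0.012, 0.994, -0.105, 0.003]
force: [-0.9, -3.4, -0.3]
grip_width: 0.3
```

Request:
apply_moves(moves=[0, -0.002, 0, 0, 0, 0, 1])

```text
clock: 11.45
eef_pos: [559.8, 72.9, 56.3]
orientation: [-0.011, 0.994, -0.105, 0.002]
force: [-0.4, -4.3, -0.4]
grip_width: 0.6
```

Request:
apply_moves(moves=[0, -0.003, 0, 0, 0, 0, 1])

```text
clock: 11.55
eef_pos: [559.8, 72.9, 56.3]
orientation: [-0.011, 0.994, -0.105, 0.002]
force: [-1.7, -4.6, 0.2]
grip_width: 0.5
```

Request:
apply_moves(moves=[0, -0.004, 0, 0, 0, 0, 1])

```text
clock: 11.65
eef_pos: [559.8, 73.0, 56.4]
orientation: [-0.01, 0.994, -0.105, 0.002]
force: [-1.3, -7.5, 1.9]
grip_width: 0.3
```

Request:
apply_moves(moves=[0, -0.005, 0, 0, 0, 0, 1])

```text
clock: 11.75
eef_pos: [559.9, 73.0, 56.4]
orientation: [-0.009, 0.994, -0.104, 0.002]
force: [-2.4, -7.6, 1.8]
grip_width: 0.4
```

```bash
python3 -c "
from h import *
toj([57.8,0.8,56])"
```

```text
jig [58.2  0.2 56.4] Fjig [-7.95  0.74  1.76]
t 11.75 pos [559.86  73.03  56.39] shift mm [-0.6  0.5  0.4] units [-0.002  0.002  0.002] turn units [-0.0028 -0.0003 -0.0001] F [-2.37 -7.63  1.76] w 0.4
```

Request:
apply_moves(moves=[0, -0.006, 0, 0.0004, 0, 0, 1, 0, -0.006, 0, 0.0004, 0, 0, 1])

```text
clock: 11.95
eef_pos: [559.9, 73.0, 56.4]
orientation: [-0.008, 0.995, -0.104, 0.001]
force: [-2.1, -7.9, 1.3]
grip_width: 0.0
```

```bash
python3 -c "
from h import *
toj([57.8,0.8,56])"
```

```text
jig [58.3  0.2 56.4] Fjig [-8.14  0.46  1.35]
t 11.95 pos [559.88  73.03  56.43] shift mm [-0.6  0.5  0.4] units [-0.002  0.002  0.002] turn units [-0.0026 -0.0001  0.    ] F [-2.14 -7.86  1.35] w 0.0
```

Request:
apply_moves(moves=[0, -0.007, 0, 0.0004, 0, 0, 1, 0, -0.007, 0, 0.0004, 0, 0, 1])

```text
clock: 12.15
eef_pos: [559.9, 73.1, 56.4]
orientation: [-0.007, 0.995, -0.104, 0.001]
force: [-1.8, -9.0, 1.3]
grip_width: 0.8
```

Request:
apply_moves(moves=[0, -0.007, 0, 0.0004, 0, 0, 1, 0, -0.007, 0, 0.0004, 0, 0, 1, 0, -0.007, 0, 0.0004, 0, 0, 1])

```text
clock: 12.45
eef_pos: [559.9, 73.0, 56.5]
orientation: [-0.006, 0.995, -0.103, -0.0]
force: [-2.8, -8.2, 1.7]
grip_width: 0.4
```

Run:
```python
from h import *
toj([57.8,0.8,56])
i=ctrl.camera_info('wrist')
a,d=ctrl.get_image('wrist');J=(cloud(d,i)-O)@B
toj([57.8,0.8,56])
hsv=cv2.cvtColor(a,cv2.COLOR_BGR2HSV)
m=(abs(J[...,0]-88)<40)&(abs(J[...,1])<30)&(J[...,2]>70)&(J[...,2]<125)&(hsv[...,1]>60)&(hsv[...,0]<30)
P=J[m];T=P[P[:,2]>111];print("top",T.min(0),T.max(0),np.median(T,0))
for lo in(70,80,90,100):
  s=P[(P[:,2]>lo)&(P[:,2]<lo+8)]
  if len(s): print(lo,s.min(0),s.max(0))
```

```text
jig [58.3  0.2 56.5] Fjig [-8.62  0.99  1.67]
t 12.45 pos [559.88  73.03  56.47] shift mm [-0.6  0.5  0.5] units [-0.002  0.002  0.002] turn units [-0.002   0.0003  0.0003] F [-2.75 -8.23  1.67] w 0.4
jig [58.3  0.2 56.5] Fjig [-9.33  0.92  2.05]
t 12.5 pos [559.87  73.05  56.46] shift mm [-0.6  0.5  0.5] units [-0.002  0.002  0.002] turn units [-0.002   0.0003  0.0003] F [-2.83 -8.94  2.05] w 0.6
top [ 67.80971974 -19.05103467 111.00708856] [108.432142    20.14815575 124.80708891] [ 90.13172987   0.58437252 114.12027115]
70 [ 99.30817994 -14.92716606  70.13853267] [108.49134734  17.37069749  77.99456803]
80 [ 98.76945779 -15.15006629  80.01204492] [108.45951379  17.88376074  87.91234191]
90 [ 67.91076878 -14.93075078  90.04746707] [108.53734757  17.89234206  97.9754594 ]
100 [ 68.3816875  -15.26979268 100.04121024] [108.80800775  17.79973089 107.94807449]
```

The blank is seated: its centre is at x=88.5 against the predicted 88.8, and its front is vertical. A small sideways force of 0.9 N remains, so I'll yield towards jig +y while pressing at about 9 N.

Request:
apply_moves(moves=[-0.002, -0.006, 0, 0.0004, 0, 0, 1, -0.002, -0.007, 0, 0.0004, 0, 0, 1, -0.001, -0.007, 0, 0.0004, 0, 0, 1, 0, -0.007, 0, 0.0004, 0, 0, 1])

```text
clock: 12.9
eef_pos: [559.9, 73.1, 56.6]
orientation: [-0.005, 0.995, -0.103, 0.0]
force: [-3.0, -8.7, 1.4]
grip_width: 0.7
```

```bash
python3 -c "
from h import *
toj([57.8,0.8,56])"
```

```text
jig [58.3  0.2 56.6] Fjig [-9.16  1.15  1.39]
t 12.9 pos [559.87  73.05  56.55] shift mm [-0.6  0.5  0.5] units [-0.002  0.002  0.002] turn units [-0.0017  0.0002  0.0005] F [-3.02 -8.73  1.39] w 0.7
```

Both faces have borne for over a second. Estimated face loads are 5–7 N, from a 9.2 N push with about 1 N sideways. Next I'll back off, rise, and go behind the handle.

Request:
apply_moves(moves=[0, 0.015, 0, 0, 0, 0, 1, 0, 0.02, 0, -0.0015, 0, 0, 1, 0, 0, -0.1, 0, 0, 0, 1, 0, 0, -0.15, 0, 0, 0, 1, 0, 0, -0.15, 0, 0, 0, 1, 0, 0, -0.12, 0, 0, 0, 1, 0, 0.1, 0, 0, 0, 0, 1, 0, 0.15, 0, 0, 0, 0, 1, 0, 0.15, 0, 0, 0, 0, 1, 0, 0.15, 0, 0, 0, 0, 1, 0, 0.15, 0, 0, 0, 0, 1, 0, 0, 0, 0, 0, 0, 1])

```text
clock: 14.1
eef_pos: [522.0, -107.7, 191.2]
orientation: [-0.004, 0.995, -0.101, 0.002]
force: [-0.5, 0.1, -0.0]
grip_width: 0.1
```

```bash
python3 -c "
from h import *
toj([-152,0.9,107])"
```

```text
jig [-126.4   -0.2  191.2] Fjig [ 0.01  0.47 -0.03]
t 14.1 pos [ 522.03 -107.74  191.2 ] shift mm [-1.5 26.3 84. ] units [-0.006  0.105  0.336] turn units [-0.0014 -0.0004  0.0011] F [-0.45  0.11 -0.03] w 0.1
```

Request:
apply_moves(moves=[-0.005, 0.06, 0, -0.001, 0, 0.001, 1, 0, 0.05, 0, 0, 0, 0, 1, 0, 0, 0, 0, 0, 0, 1])

```text
clock: 14.4
eef_pos: [515.4, -134.1, 191.0]
orientation: [-0.002, 0.995, -0.104, 0.002]
force: [0.1, -0.4, -0.1]
grip_width: 0.3
```

Run:
```python
from h import *
toj([-152,0.9,107])
i=ctrl.camera_info('wrist')
a,d=ctrl.get_image('wrist');J=(cloud(d,i)-O)@B
hsv=cv2.cvtColor(a,cv2.COLOR_BGR2HSV)
m=(hsv[...,1]>150)&((hsv[...,0]<6)|(hsv[...,0]>174))&(J[...,2]>50)&(abs(J[...,0]+70)<90)
P=J[m];print(P.min(0),P.max(0))
for x in range(-135,-55,8):
  s=P[abs(P[:,0]-x)<3]
  if len(s):print(x,len(s),s[:,1].min().round(1),s[:,1].max().round(1),s[:,2].max().round(1))
m=(abs(J[...,0]-88)<40)&(abs(J[...,1])<30)&(J[...,2]>108)&(J[...,2]<125)
T=J[m]
if len(T):print("blank top",T.min(0),T.max(0))
cv2.imwrite('pics/7.png',a)
```

```text
jig [-153.6    0.8  191. ] Fjig [-0.38 -0.17 -0.14]
t 14.4 pos [ 515.39 -134.11  191.01] shift mm [-0.3 -1.2 84. ] units [-0.001 -0.005  0.336] turn units [-0.0008 -0.0005 -0.0001] F [ 0.09 -0.41 -0.14] w 0.3
[-127.43648751   -9.59263633   87.84913068] [-54.67170027  11.03719627 137.22953328]
-127 52 -6.1 8.4 134.1
-119 204 -9.2 10.7 137.2
-111 226 -9.4 10.7 135.9
-103 232 -9.6 10.9 131.9
-95 221 -8.9 11.0 125.3
-87 200 -9.1 11.0 119.7
-79 174 -9.4 10.4 112.6
-71 173 -9.6 10.6 107.0
-63 164 -8.9 10.6 100.8
```

View pics/7.png

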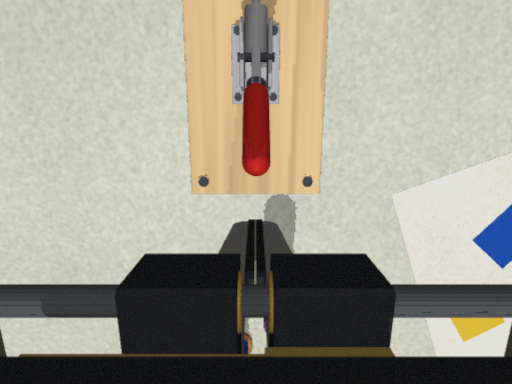

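The grip ends at (257,165), its ball centre is near jig (−117, 0.8, 126), and the shut fingers at (255,235) are lined up behind it.

Request:
apply_moves(moves=[0, 0, 0.08, 0, 0, 0, 1, 0, 0, 0.1, 0, 0, 0, 1, 0, 0, 0.1, 0, 0, 0, 1, 0, 0, 0.025, 0, 0, 0, 1, 0, 0, 0, 0, 0, 0, 1])

```text
clock: 14.95
eef_pos: [518.5, -128.6, 114.1]
orientation: [-0.004, 0.995, -0.102, 0.004]
force: [0.5, -0.2, 0.7]
grip_width: 0.2
```

```bash
python3 -c "
from h import *
toj([-140,0.9,114])"
```

```text
jig [-147.6   -1.1  114.1] Fjig [-0.13 -0.53  0.67]
t 14.95 pos [ 518.5  -128.6   114.09] shift mm [-1.9 -7.6  0.1] units [-0.008 -0.03   0.001] turn units [-0.0013 -0.0011  0.0006] F [ 0.49 -0.24  0.67] w 0.2
```

Request:
apply_moves(moves=[-0.008, -0.02, 0, -0.001, -0.001, 0.0005, 1, 0, -0.02, -0.004, 0, 0, 0, 1, 0, -0.02, -0.016, 0, 0, 0, 1, 0, -0.02, -0.02, 0, 0, 0, 1])

```text
clock: 15.35
eef_pos: [521.4, -113.2, 129.0]
orientation: [0.007, 0.995, -0.103, 0.001]
force: [-0.0, -4.3, -3.3]
grip_width: 0.3
```

```bash
python3 -c "
from h import *
toj([-126,0.9,124])"
```

```text
jig [-131.9   -0.7  129. ] Fjig [-4.23 -0.9  -3.29]
t 15.35 pos [ 521.43 -113.17  129.02] shift mm [-1.7 -5.9  4.9] units [-0.007 -0.024  0.02 ] turn units [ 0.002  -0.0006  0.0004] F [-0.   -4.33 -3.29] w 0.3
```

Request:
apply_moves(moves=[-0.006, -0.02, 0.03, -0.002, 0, 0, 1, 0, -0.025, 0.005, -0.001, 0, 0, 1, 0, -0.025, -0.015, -0.001, 0, 0, 1, 0, -0.025, -0.015, -0.001, 0, 0, 1])

```text
clock: 15.75
eef_pos: [530.0, -101.2, 138.2]
orientation: [0.037, 0.994, -0.102, 0.007]
force: [-4.2, -9.7, 5.2]
grip_width: 0.4
```

```bash
python3 -c "
from h import *
toj([-110,0.9,137])"
```

```text
jig [-118.4   -6.7  138.2] Fjig [-10.31   2.1    5.24]
t 15.75 pos [ 530.05 -101.18  138.15] shift mm [-7.6 -8.4  0.4] units [-0.03  -0.034  0.002] turn units [ 0.0114 -0.0035  0.0006] F [-4.19 -9.66  5.24] w 0.4
```

Request:
apply_moves(moves=[0, 0.06, 0, 0.005, 0, 0, 1, -0.015, 0.02, 0.02, 0.006, -0.002, 0, 1, -0.015, 0, 0.04, 0, -0.002, 0, 1, 0, 0, 0, 0, 0, 0, 1])

```text
clock: 16.15
eef_pos: [522.7, -119.3, 130.6]
orientation: [0.003, 0.995, -0.101, 0.003]
force: [-0.8, 0.2, -0.2]
grip_width: 0.9
```

```bash
cat > red.py <<'E'
from h import *
toj([-140,0.9,124])
i=ctrl.camera_info('wrist')
a,d=ctrl.get_image('wrist');J=(cloud(d,i)-O)@B
hsv=cv2.cvtColor(a,cv2.COLOR_BGR2HSV)
m=(hsv[...,1]>150)&((hsv[...,0]<6)|(hsv[...,0]>174))&(J[...,2]>50)&(abs(J[...,0]+70)<90)
P=J[m];print(P.min(0),P.max(0));t=P[P[:,2].argmax()];print("topmost",t)
m=(abs(J[...,0]-88)<40)&(abs(J[...,1])<30)&(J[...,2]>108)&(J[...,2]<125)
T=J[m]
if len(T):print("blank top",T.min(0),T.max(0))
cv2.imwrite('pics/8.png',a)
E
python3 red.py
```

```text
jig [-137.6   -3.3  130.6] Fjig [ 0.02  0.81 -0.19]
t 16.15 pos [ 522.74 -119.35  130.6 ] shift mm [-4.3  2.3  6.6] units [-0.017  0.009  0.026] turn units [ 0.0007 -0.0012  0.0011] F [-0.78  0.19 -0.19] w 0.9
[-106.6366517    -9.94154473   56.32255438] [-46.18500465  11.07153849 158.1560456 ]
topmost [-96.39731276  -1.04267788 158.1560456 ]
```

Request:
apply_moves(moves=[-0.017, -0.03, -0.01, 0, -0.001, 0.001, 1, 0, -0.03, 0, 0, 0, 0, 1, 0, 0, 0, 0, 0, 0, 1])

```text
clock: 16.5
eef_pos: [522.8, -101.1, 134.7]
orientation: [0.003, 0.995, -0.103, 0.001]
force: [-0.0, 0.1, 0.2]
grip_width: 0.5
```

```bash
python3 -c "
from h import *
toj([-119,0.9,134])"
```

```text
jig [-119.8    0.4  134.7] Fjig [0.07 0.03 0.16]
t 16.5 pos [ 522.81 -101.14  134.68] shift mm [-0.5 -0.8  0.7] units [-0.002 -0.003  0.003] turn units [ 0.0009 -0.0005  0.0003] F [-0.02  0.08  0.16] w 0.5
```

Now push along the arc with a counter-turn against tilting.

Request:
apply_moves(moves=[0, -0.02, 0, 0.002, 0, 0, 1, 0, -0.025, -0.006, 0.003, 0, 0, 1, 0, -0.025, -0.008, 0.003, 0, 0, 1, 0, -0.025, -0.008, 0.003, 0, 0, 1])

```text
clock: 16.9
eef_pos: [527.5, -85.8, 144.3]
orientation: [-0.022, 0.995, -0.101, 0.005]
force: [-3.0, -6.7, 1.6]
grip_width: 0.8
```

```bash
python3 -c "
from h import *
toj([-100,0.9,143])"
```

```text
jig [-103.8   -1.   144.3] Fjig [-7.12  1.53  1.63]
t 16.9 pos [527.49 -85.77 144.33] shift mm [-1.9 -3.8  1.5] units [-0.008 -0.015  0.006] turn units [-0.0071 -0.001   0.001 ] F [-2.97 -6.65  1.63] w 0.8
```

Request:
apply_moves(moves=[-0.008, -0.025, -0.006, 0, -0.001, 0.001, 1, -0.002, -0.025, -0.008, 0, 0, 0, 1, -0.002, -0.025, -0.008, 0, 0, 0, 1, -0.002, -0.025, -0.006, 0, 0, 0, 1])

```text
clock: 17.3
eef_pos: [530.9, -67.5, 154.9]
orientation: [-0.015, 0.994, -0.105, 0.005]
force: [-1.2, -5.5, 0.8]
grip_width: 0.2
```

```bash
python3 -c "
from h import *
toj([-80,0.9,152])"
```

```text
jig [-85.2  -0.5 154.9] Fjig [-5.58  0.03  0.82]
t 17.3 pos [530.88 -67.47 154.87] shift mm [-1.5 -5.1  3. ] units [-0.006 -0.02   0.012] turn units [-0.005  -0.0011 -0.0002] F [-1.19 -5.46  0.82] w 0.2
```

Request:
apply_moves(moves=[-0.006, -0.025, 0.006, 0, -0.001, 0, 1, -0.001, -0.025, 0, 0.001, 0, 0, 1, -0.001, -0.025, 0, 0.001, 0, 0, 1, -0.001, -0.025, 0, 0.001, 0, 0, 1])

```text
clock: 17.7
eef_pos: [535.2, -48.8, 158.7]
orientation: [-0.017, 0.994, -0.104, 0.005]
force: [-3.7, -6.2, 3.5]
grip_width: 0.8
```

```bash
python3 -c "
from h import *
toj([-60,0.9,155])"
```

```text
jig [-66.1  -0.9 158.7] Fjig [-6.81  2.31  3.53]
t 17.7 pos [535.21 -48.83 158.73] shift mm [-1.8 -5.9  3.9] units [-0.007 -0.024  0.016] turn units [-0.0056 -0.0011  0.0001] F [-3.67 -6.18  3.53] w 0.8
```

Request:
apply_moves(moves=[-0.007, -0.025, 0.015, 0, -0.001, 0, 1, -0.001, -0.025, 0.004, 0.001, 0, 0, 1, -0.001, -0.025, 0, 0.001, 0, 0, 1, -0.001, -0.02, 0, 0.001, 0, 0, 1])

```text
clock: 18.1
eef_pos: [538.7, -31.7, 158.3]
orientation: [-0.019, 0.994, -0.103, 0.005]
force: [-1.8, -6.5, -0.9]
grip_width: -0.0
```

```bash
python3 -c "
from h import *
toj([-37,0.9,155])"
```

```text
jig [-48.6  -0.8 158.3] Fjig [-6.72  0.4  -0.9 ]
t 18.1 pos [538.71 -31.73 158.33] shift mm [ -1.7 -11.5   3.8] units [-0.007 -0.046  0.015] turn units [-0.006  -0.0009  0.0003] F [-1.78 -6.49 -0.9 ] w -0.0
```

Request:
apply_moves(moves=[-0.007, -0.022, 0.015, 0, -0.001, 0, 1, -0.001, -0.022, 0.004, 0.001, 0, 0, 1, -0.001, -0.015, 0, 0.001, 0, 0, 1])

```text
clock: 18.4
eef_pos: [540.1, -23.5, 156.4]
orientation: [-0.017, 0.995, -0.103, 0.004]
force: [-3.5, -14.6, -2.5]
grip_width: 0.2
```

```bash
python3 -c "
from h import *
toj([-37,0.9,155])"
```

```text
jig [-40.3  -0.5 156.4] Fjig [-14.98   0.42  -2.5 ]
t 18.4 pos [540.13 -23.49 156.38] shift mm [-1.4 -3.2  1.5] units [-0.005 -0.013  0.006] turn units [-0.0056 -0.0005  0.0005] F [ -3.51 -14.56  -2.5 ] w 0.2
```

Request:
apply_moves(moves=[-0.003, -0.015, 0, 0.001, 0, 0, 1, 0, -0.015, 0, 0.001, 0, 0, 1])

```text
clock: 18.6
eef_pos: [540.1, -23.6, 156.3]
orientation: [-0.015, 0.995, -0.102, 0.004]
force: [-4.3, -12.7, -0.5]
grip_width: 0.9
```

```bash
python3 -c "
from h import *
toj([-37,0.9,155])"
```

```text
jig [-40.3  -0.5 156.3] Fjig [-13.3    1.6   -0.51]
t 18.6 pos [540.15 -23.56 156.33] shift mm [-1.4 -3.3  1.4] units [-0.006 -0.013  0.006] turn units [-0.0049 -0.0007  0.0006] F [ -4.32 -12.68  -0.51] w 0.9
```

Stalled at 13–15 N without movement, so the handle is at its stop. Back off and check.

Request:
apply_moves(moves=[0, 0.03, 0, 0, 0, 0, 1, 0, 0.1, 0, -0.003, 0, 0, 1, 0, 0.15, 0, -0.003, 0, 0, 1, 0, 0.15, -0.05, 0, 0, 0, 1, 0, 0, -0.1, 0, 0, 0, 1, 0, 0, -0.1, 0, 0, 0, 1, 0, 0, 0, 0, 0, 0, 1])

```text
clock: 19.3
eef_pos: [516.7, -131.5, 218.5]
orientation: [0.003, 0.995, -0.102, 0.001]
force: [0.1, 0.6, -0.1]
grip_width: 0.1
```

```bash
python3 red.py
python3 - <<'E'
from h import *
from h import *
a,d=ctrl.get_image("scene");s,e=ctrl.get_image("side")
for n,im,dd in(("scene",a,d),("side",s,e)):
    J=(cloud(dd,ctrl.camera_info(n))-O)@B;hsv=cv2.cvtColor(im,cv2.COLOR_BGR2HSV)
    m=(abs(J[...,0]-88)<45)&(abs(J[...,1])<35)&(J[...,2]>70)&(J[...,2]<125)&(hsv[...,1]>50)&(hsv[...,0]<30)
    P=J[m]
    for lo,hi in((72,85),(85,98),(98,108),(111,125)):
        t=P[(P[:,2]>lo)&(P[:,2]<hi)]
        if len(t):print(n,lo,len(t),t.min(0).round(1),t.max(0).round(1),t.mean(0).round(1))
    m=(hsv[...,1]>150)&((hsv[...,0]<6)|(hsv[...,0]>174))&(J[...,2]>80)&(abs(J[...,0]+30)<90)&(abs(J[...,1])<40)
    P=J[m];print(n,"red",P.min(0).round(1),P.max(0).round(1),np.linalg.lstsq(np.c_[P[:,2],np.ones(len(P))],P[:,0],rcond=None)[0])
cv2.imwrite("pics/9.png",np.hstack([cv2.resize(a[130:270,150:350],(400,280)),cv2.resize(s[120:260,120:320],(400,280))]))
E
```

```text
jig [-1.508e+02  1.000e-01  2.185e+02] Fjig [ 0.57  0.04 -0.09]
t 19.3 pos [ 516.66 -131.49  218.49] shift mm [ -1.  -11.2  94.4] units [-0.004 -0.045  0.378] turn units [ 0.0008 -0.0005  0.0007] F [ 0.08  0.57 -0.09] w 0.1
[-140.08852415   -9.67276694   92.16840785] [-10.70564434  10.96864493 246.67479923]
topmost [-140.08852415    2.57576154  246.67479923]
scene 72 49 [ 69.  -21.4  72.4] [98.9  2.1 84.5] [ 79.4 -14.   79. ]
scene 85 65 [ 68.4 -22.5  85.1] [98.  4. 98.] [ 79.3 -13.8  91.3]
scene 98 42 [ 68.5 -21.7  98.4] [ 96.9   2.7 107.8] [ 79.6 -13.8 102.9]
scene 111 174 [ 68.4 -21.7 111. ] [105.7  18.4 117.8] [ 87.3  -2.8 114.4]
scene red [-34.5 -13.5 106.8] [-13.4   4.  181. ] [  0.10295717 -39.00777308]
side 72 45 [73.3 -3.3 72.1] [107.5  19.8  84.4] [95.1 12.7 79. ]
side 85 48 [72.  -2.7 85.1] [106.8  20.7  97.5] [93.7 13.3 91.1]
side 98 39 [69.5 -9.9 98.2] [107.1  20.1 107.7] [ 94.   11.3 102.2]
side 111 140 [ 68.7 -20.3 111.2] [107.4  20.3 119.6] [ 88.7   1.6 115.3]
side red [-29.2  -4.4 100.9] [ -8.5  12.9 182.6] [  0.0776355  -28.46367909]
```

View pics/9.png

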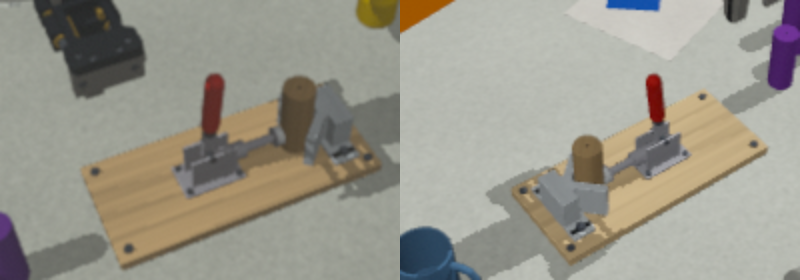

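The picture shows the red handle just past upright (212,100 left; 655,95 right). The blank stands upright in the V with the tip against it (297,115 left; 588,160 right). Handing in.

```bash
python3 -c "
from cell import ctrl
print(ctrl.job_done())"
```

```text
the job is handed in; nothing more can be done
None
```

The blank is clamped upright in the V, and I handed the job in at about 19.5 s; the simulator gave no verdict.

- **Placing:** I gripped the beech blank from above and stood it on the board about 4 mm short of the V. Then I let go and backed away.
- **Seating:** With the fingers shut and held low, I pushed it home at 8–9.3 N for over a second. By calculation each face carried about 5–7 N. A sideways force of about 1 N remained, and a small sideways yield did not clear it. That could be friction or sensor bias.
- **Clamping:** On the first try at the handle the tool tilted about 4° and drifted 7 mm sideways. I backed off, realigned and pushed along the arc until the handle stalled at its stop at 13–15 N.

**Last checks, in two camera views:**
- **Handle:** it leans 0.08–0.10 rad past upright, so it reads about 1.08–1.10 rad closed.
- **Blank:** it is seated and vertical. The camera views put it within about 1–2 mm of the V's centre line. They disagree with each other by about 1–2 mm, which is their calibration error.
- **Clamp tip:** it is against the blank. I could not measure the final clamp and face forces.
- **Surroundings:** the robot is clear of everything, and I did not touch the spool, jar or mug.

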